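Slide the lidded foil pan into the corner of the serving rail

ROBOT

A 7-joint arm with a two-finger parallel gripper is mounted at the origin on the work surface. World frame = base frame: x ahead of the robot, y to its left, z up, the work surface at z = 0. Lengths are in m, angles in rad, forces in N, time in s.
With the tool pointing down it reaches from about 0.35 to 0.9 m from the base axis. Payload 8.1 kg.
Tool frame: the origin (TCP) lies between the finger pads; the fingertips stand manip.tip_extent ahead of it and the grasp point (between the pads) lies 2 mm behind it (manip.tip_extent is the distance from the TCP to the fingertips, in m); y points along the fingers, x is the direction in which the jaws open and shut, and the axes are right-handed (so a half turn about y gives the same grasp; the last joint's range is limited). The gripper opens to 85 mm and grips with 20 to 120 N. Pads are 22 mm wide; open, the fingers measure 114 mm over their backs; the gripper's body (76 mm by 85 mm) begins 54 mm behind the grasp point. The pads swing forward as they close: fully open they stand 13 mm farther back than shut.
Start: joints at [1.177, 0.434, 0.025, 1.573, -0.012, 1.134, -0.075], TCP at [0.179, -0.599, 0.248] pointing down, gripper open.
Joint ranges: [-2.62, 2.62], [-0.44, 2.09], [-1.27, 1.32], [0.08, 2.57], [-1.32, 4.46], [0.12, 2], [-2.74, 2.74]. Speed limits (rad/s): [2.22, 2.22, 3.01, 3.01, 3.14, 3.14, 3.14].

INTERFACE

Orientations are given as [roll, pitch, yaw] about the fixed x, y, z axes, in that order (R = Rz(yaw) Ry(pitch) Rx(roll)).
In Python, from cell import manip, vision, job, spotter gives the robot as it stands. Calls block until the motion is done:
- manip.movep(position, orientation): joint-space move of the TCP to a pose.
- manip.servo_line(position, feed=0.15, orientation=None): straight line of the TCP; orientation=None keeps the orientation; feed is the mean speed in m/s.
- manip.move_joints(angles): joint-space move.
- manip.command_gripper(opening): finger opening in m; the grip force is fixed at half the most; returns when the fingers have stopped.
- manip.sleep(seconds).
- manip.inverse_kinematics(position, orientation): joint angles nearest the present ones, or None.
- manip.state(): the state.
- vision.grab_frame(name): name is "scene" or "top"; returns the picture (480x640x3 uint8, red, green, blue); there is no depth.
- vision.get_calibration(name): a dict with "intrinsics" (3x3 intrinsics, pixels), "R" (3x3) and "t" (3): a world point X has camera coordinates R X + t. Camera axes: x right, y down, z forward; pixel columns grow to the right and rows downward; lengths in m; the calibration is good to about 2 mm. A picture is of the moment at which its call begins. get_calibration takes no time and is no camera call.
A pose or a line that the arm cannot do raises manip.MotionError and nothing moves.
- job.job_done(): hands the job in, once; it reports no verdict.
Trained networks look in the newest picture that a camera, given by its name, has taken for a name from the list of things; names that differ only in an ending like _2 or _b are one class to them, and where a whole thing is asked for, a point or a joint stands for the part that bears it (a point fixed in the world has none). Each returns a list of dicts, best first, with "p" (0 to 1); they miss things now and then, are a little off and sometimes report something else, mostly with a low value. They report only what shows in the picture. A call takes as long as a camera call. They do not tell look-alikes from the thing itself.
- spotter.spot_in(camera, query): "location" ([column, row] in pixels, amid what is visible of it).
- spotter.masks_of(camera, query): "pixels" (480x640 bool, what is visible of it) and "location" ([column, row] in pixels, amid what is visible of it).
The state is a dict: "t": time; "joint_positions": joint angles; "dq": joint speeds; "tau": joint torques, N m; "ee_pos": TCP position; "orientation": TCP orientation; "wrist_force": force on the tool from outside, world axes, zero at the start; "torque": the same for the moment, N m; "gripper_width": finger opening in m.
Only numpy, scipy, OpenCV 4.12 (cv2) and the standard library are available. Lean on these libraries where they do the work, as an engineer would, in place of code of your own. Each camera call takes 0.05 s, during which the arm holds its last target. There are 200 camera calls.

TASK

Push the oblong foil pan across the counter into the corner formed by the long steel rail and the steel end plate that stands at one end of it, so that one long side of the pan lies flush against the rail and one short end is right up against the end plate. Only slide it with the fingers: do not grasp, lift or tip it, and leave the round tub and the shaker where they are. Finish with the fingers clear of everything.

Things in the scene. Friction and masses are not known exactly. Their poses are not given: they have to be found in the camera images.
- pan: the oblong aluminium foil pan with a white board lid, loose on the counter, about 0.3 to 0.65 kg. Its rolled rim measures 160 mm along its own y (the long way) by 105 mm along its own x, and lies 40 to 48 mm above its underside; below the rim the body is 142 mm by 87 mm. The rim is what meets the rail, the end plate and a pushing finger. Origin: centre of its underside, z up. It is the same either way round. It slides on the counter at 1.5 to 5 N and stays where it is left
- rail: the straight steel rail fixed to the counter on the far side of the pan from the robot: a bar 660 mm long along its own y, 20 mm thick along its own x, 55 mm high. Origin: centre of its underside; its own -x points towards the robot and the pan, so the face to push against lies at x = -10 mm in its frame. Its place and yaw vary
- end_plate: the plain upright steel end plate fixed to the counter at one end of the rail, at the left or at the right (it varies): 120 mm along its own x, 12 mm thick along its own y, 80 mm high, square to the rail, with its far edge meeting the rail's face. Origin: centre of its underside; its axes are parallel to the rail's. The pan belongs on the side that faces the middle of the rail, so against the face 6 mm from the origin on that side
- caddy: black open napkin caddy with a block of white napkins, fixed to the counter at the other end of the rail from the end plate: 120 mm along its own x, 90 mm along its own y, 60 mm high. Origin: centre of its underside. Not to be used
- tub: white round tub with a screw lid, loose, 84 mm across, 60 mm high, standing at one side of the counter nearer the robot. Origin: centre of its underside. Leave alone
- shaker: steel shaker, loose, 42 mm across, 90 mm high, standing at the side opposite the tub. Origin: centre of its underside. Leave alone
Not all that is in view belongs to the job. There is more than one size of the end_plate; the one meant has the size given above.

How it is judged:
By the outcome, as a careful person would: the job done as asked, in the order asked, and still so for the second after the job is handed in, with the robot touching nothing.
It also fails if it takes over 64 s, if anything falls off the work surface, if the arm or the gripper's body presses on something with over 40 N, if the wrist force passes 120 N, or if a joint passes its speed limit or range.

## Working session

There is one attempt and no reset: what is moved stays moved. The work goes in short steps, each a Python script; the robot and the scene stay as the last script left them, time stands still between calls to the robot, and variables do not carry over. Pictures are saved under pics/ and viewed, about 8 in all and at most 12, crops included, and the job is handed in when it is done.

```bash
mkdir -p pics; ls; python3 - <<'E'
from cell import manip, vision, spotter
import cv2, numpy as np
for n in ("scene","top"):
    f=vision.grab_frame(n); cv2.imwrite(f"pics/{n}0.png",f[:,:,::-1]); c=vision.get_calibration(n)
    print(n,np.round(c["intrinsics"],1).tolist(),np.round(c["R"],4).tolist(),np.round(c["t"],4).tolist())
    for q in ("pan","rail","end_plate","caddy","tub","shaker"):
        print(q,[(np.round(d["location"]).tolist(),round(d["p"],2)) for d in spotter.spot_in(n,q)])
print(manip.tip_extent, manip.state())
E
```

```text
pics
scene [[483.7, 0.0, 315.1], [0.0, 483.7, 242.9], [0.0, 0.0, 1.0]] [[-0.4526, 0.8916, 0.0145], [0.7329, 0.3812, -0.5635], [-0.5079, -0.2444, -0.826]] [0.2247, -0.3791, 1.3173]
pan [([290.0, 242.0], 0.75)]
rail [([174.0, 215.0], 0.6), ([271.0, 314.0], 0.58)]
end_plate [([388.0, 306.0], 0.88), ([397.0, 233.0], 0.57)]
caddy [([175.0, 216.0], 0.75)]
tub [([212.0, 141.0], 0.57)]
shaker [([474.0, 244.0], 0.97)]
top [[475.2, 0.0, 322.6], [0.0, 475.2, 234.7], [0.0, 0.0, 1.0]] [[-0.0148, -0.9995, -0.0263], [-0.9956, 0.0171, -0.0917], [0.0921, 0.0248, -0.9954]] [0.0285, 0.5345, 0.856]
pan [([343.0, 221.0], 0.94)]
rail [([345.0, 140.0], 0.76)]
end_plate [([238.0, 285.0], 0.71), ([176.0, 213.0], 0.66)]
caddy [([486.0, 185.0], 0.9)]
tub [([521.0, 314.0], 0.62)]
shaker [([154.0, 320.0], 0.89), ([520.0, 314.0], 0.26)]
0.017 {'t': 0.7, 'joint_positions': array([ 1.17742951,  0.43446432,  0.02500047,  1.57321056, -0.01160808,
        1.13399757, -0.07507104]), 'dq': array([-8.89633433e-05, -3.74982978e-04,  1.31017852e-04, -5.71338184e-05,
        9.54497426e-05, -4.81372297e-04,  4.16330891e-04]), 'tau': array([ 4.40974020e-05, -6.70118237e+01,  1.02377594e+00, -3.16516292e+01,
        1.55032554e-02,  2.28724413e-03, -2.28947749e-05]), 'ee_pos': array([ 0.17915813, -0.59878023,  0.24834093]), 'orientation': array([-1.57079534e+00, -6.54779050e-05, -1.28008939e+00]), 'wrist_force': array([-0.04119497,  0.77623668, -0.45309846]), 'torque': array([ 0.0059939 , -0.00675809, -0.0046208 ]), 'gripper_width': 0.08562066377824898}
```

View pics/top0.png

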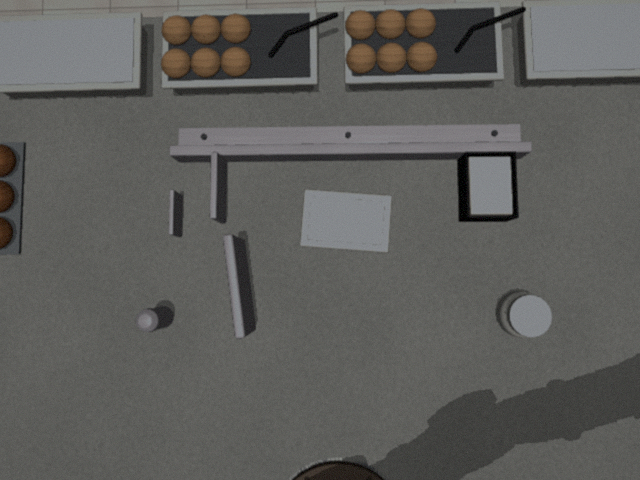

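View pics/scene0.png

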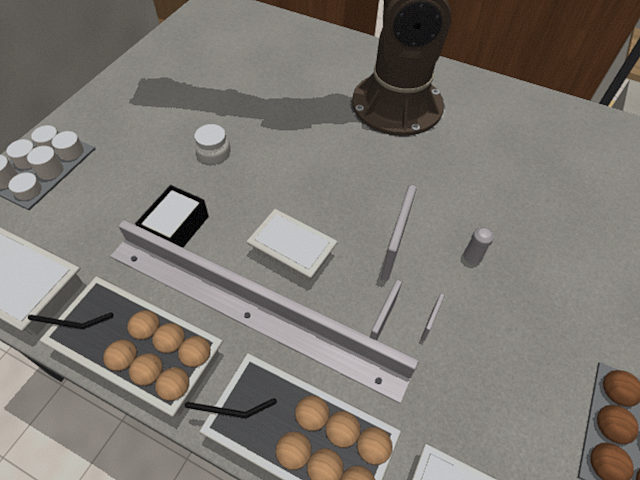

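Top view: the rail's face bar runs from (171,152) to (530,148), with its flange behind it. The pan is at (346,221), the caddy at (488,187), the tub at (526,314) and the shaker at (148,320).
There are three candidates for the end plate: (214,186) meeting the rail, (236,286) longer and skewed, and (173,213) small. By the description it is (214,186), which I'll check by size in a crop.

```bash
cat > h.py <<'E'
import numpy as np, cv2
from cell import manip, vision, spotter
def bp(n,uv,z):
    c=vision.get_calibration(n);K,R,t=(np.array(c[k]) for k in("intrinsics","R","t"))
    o=-R.T@t; d=R.T@np.linalg.solve(K,[uv[0],uv[1],1.]); return (o+d*(z-o[2])/d[2])
def proj(n,X):
    c=vision.get_calibration(n);K,R,t=(np.array(c[k]) for k in("intrinsics","R","t"))
    p=K@(R@np.asarray(X,float)+t); return p[:2]/p[2]
def panrect(n="top"):
    vision.grab_frame(n); m=spotter.masks_of(n,"pan")[0]
    cs,_=cv2.findContours(m["pixels"].astype(np.uint8),cv2.RETR_EXTERNAL,cv2.CHAIN_APPROX_NONE)
    c=max(cs,key=cv2.contourArea)[:,0]
    P=np.array([bp(n,p,0.047)[:2] for p in c])
    (cx,cy),(w,h),a=cv2.minAreaRect((P*1000).astype(np.float32))
    if w>h: w,h,a=h,w,a+90      # w short side, direction a = own x
    a=(a+90)%180-90
    return np.array([cx,cy])/1000,w,h,a,m["p"]
E
python3 - <<'E'
from h import *
print("pan",panrect())
f=cv2.imread("pics/top0.png")
c=f[125:260,160:280]; cv2.imwrite("pics/c1.png",cv2.resize(c,None,fx=4.4,fy=4.4,interpolation=cv2.INTER_CUBIC))
for d in spotter.masks_of("top","end_plate"):
    ys,xs=np.where(d["pixels"]); print(d["p"],xs.min(),xs.max(),ys.min(),ys.max())
    P=np.array([bp("top",p,.08)[:2] for p in zip(xs,ys)])*1000; print(cv2.minAreaRect(P.astype(np.float32)))
# rail front top edge
for u,v in((171,147),(171,156),(530,142),(530,152)): print(u,v,bp("top",(u,v),.055).round(4))
E
```

```text
pan (array([ 0.55789813, -0.02192038]), 106.56096649169922, 160.5664825439453, -5.3603668212890625, 0.67)
0.9 210 226 152 223
((617.0386352539062, 201.90574645996094), (127.41068267822266, 28.430313110351562), 0.22801214456558228)
0.68 169 182 190 236
((572.8117065429688, 276.82696533203125), (82.26329040527344, 23.134777069091797), 0.867367148399353)
0.57 223 255 234 338Traceback (most recent call last):
  File "<stdin>", line 7, in <module>
  File "h.py", line 4, in bp
    c=vision.get_calibration(n);K,R,t=(np.array(c[k]) for k in("intrinsics","R","t"))
ValueError: time passes only in moves, steps and waits
```

View pics/c1.png

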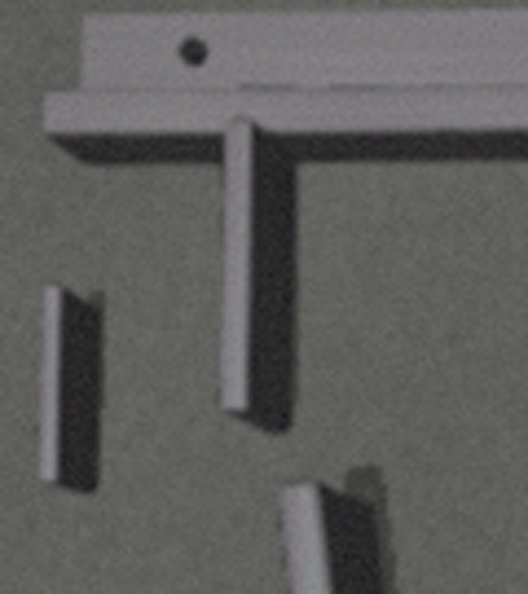

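The crop shows the plate at (214,186) meeting the rail's front face, with its top from crop y 120 to 410. Its inner face is the right one, with a top edge from about (217.3,152) to (215.9,218). The neighbours are smaller, or skewed and longer.

```bash
python3 - <<'E'
s=open('h.py').read().replace("c=vision.get_calibration(n);","c=CAL[n];").replace("def bp",'CAL={n:vision.get_calibration(n) for n in("top","scene")}\ndef bp',1)
s+='''
def edge(g,pts,ax,z,sign,n="top",half=4):
    """subpixel strongest edge of given sign along axis ax near pts (col,row), RANSAC-ish line fit -> world pts"""
    out=[]
    for u,v in pts:
        u,v=int(round(u)),int(round(v))
        s=(g[v-half:v+half+1,u-1:u+2].mean(1) if ax==1 else g[v-1:v+2,u-half:u+half+1].mean(0))
        d=np.clip(sign*np.diff(s),0,None); k=d.argmax(); w=slice(max(k-1,0),k+2)
        e=(np.arange(len(d))[w]*d[w]).sum()/max(d[w].sum(),1e-6)+.5-half
        out.append(bp(n,(u,v+e) if ax==1 else (u+e,v),z)[:2])
    out=np.array(out)
    for _ in range(3):
        vx,vy,x,y=cv2.fitLine(out.astype(np.float32),cv2.DIST_HUBER,0,1e-5,1e-5).ravel()
        r=abs((out-[x,y])@[-vy,vx]); out=out[r<=max(.0015,2*np.median(r))]
    return np.array([x,y]),np.array([vx,vy]),r.std()*1000,len(out)
'''
open('h.py','w').write(s)
E
cat > m.py <<'E'
from h import *
def lines(img):
    g=cv2.GaussianBlur(cv2.cvtColor(img,cv2.COLOR_BGR2GRAY).astype(float),(0,0),.7)
    L=lambda a,b,n:np.linspace(a,b,n)
    fr=edge(g,L((225,155),(450,152.5),60),1,.055,-1)
    pl=edge(g,L((217.3,160),(215.9,213),40),0,.08,-1)
    pl2=edge(g,L((211,160),(210.1,213),40),0,.08,1)
    return fr,pl,pl2
E
python3 - <<'E'
from m import *
fr,pl,pl2=lines(cv2.imread("pics/top0.png"))
for l in(fr,pl,pl2): print(l, np.degrees(np.arctan(-l[1][0]/l[1][1])) if l is fr else np.degrees(np.arctan(l[1][1]/l[1][0])))
print("plate ends",bp("top",(214,152.5),.08),bp("top",(213,218),.08))
print("rail end tops",[bp("top",p,.055).round(3).tolist() for p in((170.2,155),(170.2,146),(530,152),(530,142.5))])
print("pan",panrect())
for n in("tub","shaker","caddy"):
    d=[x for x in spotter.masks_of("top",n)][0]; print(n,d["p"],bp("top",d["location"],.06).round(3))
    if n=="caddy":
        ys,xs=np.where(d["pixels"]);P=np.array([bp("top",p,.06)[:2] for p in zip(xs,ys)]);print(P.min(0),P.max(0))
E
```

```text
(array([ 0.6798976, -0.0226985], dtype=float32), array([0.01101193, 0.9999394 ], dtype=float32), np.float64(0.20116066997412352), 60) -0.63094985
(array([0.61583054, 0.20523341], dtype=float32), array([ 0.9998171 , -0.01912708], dtype=float32), np.float64(0.18022428673533375), 40) -1.0959678
(array([0.622109 , 0.2149336], dtype=float32), array([ 0.99995184, -0.00981663], dtype=float32), np.float64(0.2975846287853987), 40) -0.56246036
plate ends [0.67976146 0.20937865 0.08      ] [0.56251382 0.2104021  0.08      ]
rail end tops [[0.684, 0.297, 0.055], [0.701, 0.297, 0.055], [0.675, -0.356, 0.055], [0.693, -0.357, 0.055]]
pan (array([ 0.55867218, -0.02230504]), 105.4336166381836, 159.69024658203125, -5.349098205566406, 0.87)
tub 0.64 [ 0.383 -0.325  0.06 ]
shaker 0.56 [0.388 0.319 0.06 ]
caddy 0.6 [ 0.612 -0.279  0.06 ]
[ 0.55033908 -0.32833759] [ 0.67762659 -0.22110126]
```

```bash
cat >> m.py <<'E'
A=-0.0110; RX=np.array([np.cos(A),np.sin(A)]); RY=np.array([-np.sin(A),np.cos(A)])
YX=[-np.pi/2,0,-np.pi/2+A]   # jaws along rail
YY=[-np.pi/2,0,A]            # jaws across rail
def F(d): return -float(manip.state()["wrist_force"][:2]@d)
def press(d,lim=10,step=.001,maxn=20):
    f0=F(d)
    for i in range(maxn):
        p=manip.state()["ee_pos"] if i==0 else p
        p=p+np.r_[d*step,0]; manip.servo_line(p.tolist(),feed=.02); f=F(d)
        if f>lim: break
    s=manip.state(); print("press",i,"f0 %.1f f %.1f"%(f0,f),s["ee_pos"].round(4),"t",round(s["t"],2))
E
python3 - <<'E'
from m import *
print([bp("top",p,.11).round(3).tolist() for p in((240,237),(244,337))])
p0=np.array([.46,-.022])
manip.movep([*p0,.2],YX); print(manip.state()["t"])
manip.servo_line([*p0,.025],feed=.15)
q=p0+RX*(.548-.46); 
manip.servo_line([*q,.025],feed=.05); print(F(RX),manip.state()["t"])
print(manip.state()["wrist_force"],manip.state()["ee_pos"])
print(panrect())
f=vision.grab_frame("top");cv2.imwrite("pics/t1.png",f[80:360,130:450][:,:,::-1])
E
```

```text
[[0.526, 0.157, 0.11], [0.36, 0.15, 0.11]]
3.3917
0.733106370483413 6.6167
[-0.73564129 -0.22640605  0.47662818] [ 0.54792161 -0.02296614  0.02506135]
(array([0.58690448, 0.05245053]), 14.561086654663086, 53.33571243286133, 89.40361022949219, 0.62)
```

View pics/t1.png

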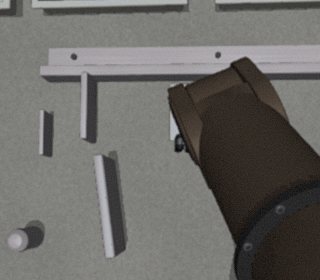

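The arm hides most of the pan. The visible sliver, crop (175,85–140), shows it has moved up towards the rail. Pressing on to contact.

```bash
python3 - <<'E'
from m import *
press(RX,lim=10,maxn=35)
p=manip.state()["ee_pos"]
b=p[:2]-RX*.03
manip.servo_line([*b,p[2]],feed=.15)
manip.servo_line([*b,.2],feed=.25)
c=np.array([.60,-.19])
manip.movep([*(c-RX*.25),.25],YY)
print(panrect(),manip.state()["t"])
f=vision.grab_frame("top");cv2.imwrite("pics/t2.png",f[100:380,130:570][:,:,::-1])
E
```

```text
press 17 f0 1.0 f 10.1 [ 0.5637 -0.0232  0.0248] t 11.27
(array([ 0.62725732, -0.01961466]), 103.80223846435547, 158.6319580078125, -1.0618515014648438, 0.81) 14.3917
```

View pics/t2.png

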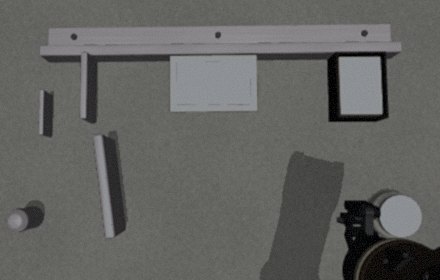

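The pan now lies flush along the rail, at crop (213,83). Next is the push along the rail towards the plate.

```bash
python3 - <<'E'
from m import *
manip.command_gripper(.04)
s=np.array([.625,-.137])
manip.movep([*s,.2],YY)
manip.servo_line([*s,.04],feed=.15); print(manip.state()["t"],manip.state()["wrist_force"],manip.state()["gripper_width"])
q=s+RY*(.022+.137); manip.servo_line([*q,.04],feed=.05)
print(F(RY),F(RX),manip.state()["t"])
press(RY,lim=10,step=.0015,maxn=20)
p=manip.state()["ee_pos"]; b=p[:2]-RY*.03
manip.servo_line([*b,p[2]],feed=.15)
manip.servo_line([*b,.2],feed=.25)
manip.movep([.47,-.15,.22],YX)
print(panrect(),manip.state()["t"])
f=vision.grab_frame("top");cv2.imwrite("pics/t3.png",cv2.resize(f[125:260,190:370],None,fx=3.5,fy=3.5,interpolation=cv2.INTER_CUBIC)[:,:,::-1])
E
```

```text
17.2667 [0.06666895 0.00048919 0.02350779] 0.0402602893137004
2.6292945596989994 0.36882267409482605 20.6
press 10 f0 2.6 f 12.0 [0.6268 0.0342 0.0399] t 23.35
(array([0.62835034, 0.12625425]), 104.25656127929688, 156.53646850585938, -1.0586166381835938, 0.86) 25.6083
```

View pics/t3.png

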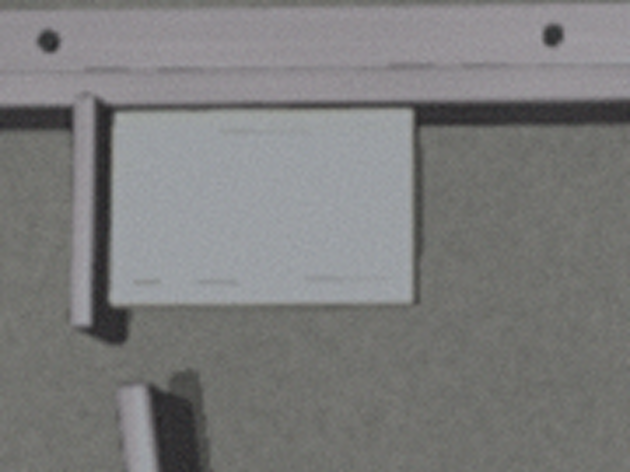

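The pan sits in the corner. Contact came exactly where predicted (0.034). I'll do one confirming press against the rail, clear of the tall decoy plate, then one against the end plate.

```bash
python3 - <<'E'
from m import *
def away(d):
    p=manip.state()["ee_pos"]; b=p[:2]-d*.025
    manip.servo_line([*b,p[2]],feed=.12); manip.servo_line([*b,.2],feed=.25)
s=np.array([.543,.095])
manip.movep([*s,.2],YX); manip.servo_line([*s,.042],feed=.15); print(manip.state()["wrist_force"])
manip.servo_line([*(s+RX*.014),.042],feed=.05)
press(RX,lim=10,maxn=14); away(RX)
s=np.array([.627,.010])
manip.movep([*s,.2],YY); manip.servo_line([*s,.042],feed=.15)
manip.servo_line([*(s+RY*.018),.042],feed=.05)
press(RY,lim=8,maxn=14); away(RY)
manip.movep([.45,-.15,.25],YX)
print(panrect(),manip.state()["t"])
for n in("tub","shaker"): d=spotter.masks_of("top",n); print(n,bp("top",d[0]["location"],.06).round(3) if d else d)
f=vision.grab_frame("scene");cv2.imwrite("pics/s4.png",cv2.resize(f[180:420,250:450],None,fx=2.5,fy=2.5,interpolation=cv2.INTER_CUBIC)[:,:,::-1])
E
```

```text
[0.34419825 0.84162714 0.09830785]
press 10 f0 -0.7 f 12.7 [0.5651 0.0947 0.0416] t 31.05
press 8 f0 0.2 f 10.1 [0.6273 0.0342 0.042 ] t 37.56
(array([0.62919824, 0.12445212]), 106.01884460449219, 160.19607543945312, -1.0586166381835938, 0.81) 39.7833
tub []
shaker [0.388 0.319 0.06 ]
```

View pics/s4.png

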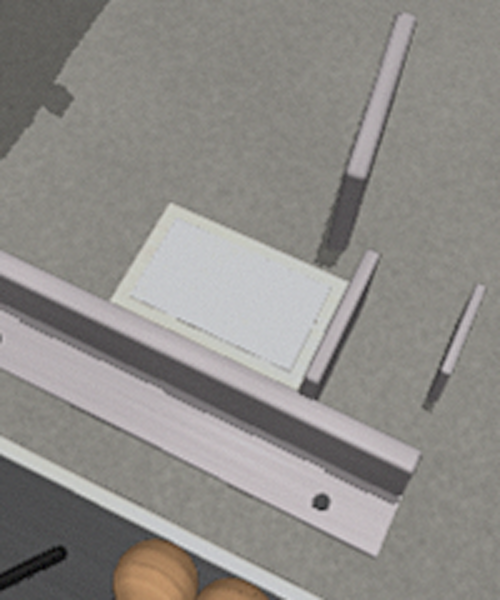

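The scene crop shows the pan in the corner, with its long side along the rail and its end at the plate. The second contacts repeated the predicted positions within about 1 mm, so I'm handing in.

```bash
python3 -c "
from cell import job,manip
print(manip.state()['wrist_force']); job.job_done()"
```

```text
[ 0.72896479 -0.69126152  0.62500826]
the job is handed in; nothing more can be done
```

I slid the pan into the corner and handed the job in at about 40 s. First I pushed it flat against the rail with both fingers, then along the rail to the 120 mm end plate, then pressed it once more against each.

- **Contacts:** the last presses stopped at about 10–13 N, within about 1 mm of the positions predicted for rail and plate contact. The end plate contact repeated to 0.1 mm, and the rail contact came out about 0.4 mm beyond the prediction.
- **Pan pose:** the last measurement put its centre at (0.629, 0.124) against an expected (0.627–0.628, 0.125). Its mask read a yaw of -1.06°, while the rail measured -0.63°. That is within the noise of the mask, and both pictures look flush.
- **Tub and shaker:** the shaker measured exactly where it started. The tub was not detected in the final picture because the arm may have hidden it. The fingers never went near it below 0.2 m height.
- **Fingers:** they finished about 0.25 m up and clear of everything.

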